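# Make up two craft kits from the recycling

## Task

Make up the two children's craft kits in the three-bay trays, one thing to a bay. Blue tray, the lantern kit: the green glass jar standing in the middle bay, with the crushed red can standing in one end bay and the bottle opener lying flat in the other. Yellow tray, the shaker kit: the lidded yogurt tub standing in the middle bay and the crushed silver can standing in either end bay; set the glass down gently, never dropping it, and leave the amber jar and the clay pot standing where they are.

Things in the scene. Friction and masses are not known exactly. Their poses are not given: they have to be found in the camera images.
- tray_blue: Blue plastic tray, 268 x 125 mm and 14 mm high, fixed to the bench, open on top. Walls and dividers are 4 mm thick and 14 mm high; two dividers make three bays in a row along the tray's x axis, each 84 mm (along x) by 117 mm (along y) inside, floor 4 mm above the bench. Origin: centre of the underside; bay centres at x = -88, 0 and +88 mm, y = 0. z up.
- tray_yellow: Yellow plastic tray, 268 x 125 mm and 14 mm high, fixed to the bench, open on top. Walls and dividers are 4 mm thick and 14 mm high; two dividers make three bays in a row along the tray's x axis, each 84 mm (along x) by 117 mm (along y) inside, floor 4 mm above the bench. Origin: centre of the underside; bay centres at x = -88, 0 and +88 mm, y = 0. z up.
- can_red: Red slim aluminium can, stamped flat lengthways and standing on its base, round, 53 mm across and 40 mm high, about 25 g, bare metal top with a pull tab. Origin: centre of the underside, z up along its axis.
- can_silver: Bare silver slim aluminium can, stamped flat lengthways and standing on its base, round, 53 mm across and 40 mm high, about 25 g, bare metal top with a pull tab. Origin: centre of the underside, z up along its axis.
- jar_green: Open green glass jar, round, 70 mm high, 56 mm across up to 52 mm height, 51 mm across at the neck above 58 mm, about 130 g. Origin: centre of the underside, z up. 
- tub: White plastic yogurt tub with its flat lid on (lid fixed; pink band round the side, pink disc on the lid), round, 65 mm high, 58 mm across the body, lid 63 mm across from 60 mm height up, about 40 g. Origin: centre of the underside, z up.
- opener: Steel bottle opener lying flat, 100 mm long along its x axis. Handle: a bar 18 mm wide and 20 mm high from x = -50 to +16 mm, with a black stripe on top. Head: flat open frame 32 mm wide and 6 mm high from x = +14 to +50 mm. About 90 g, balanced near the origin. Origin: on the underside at mid-length, z up.
- jar_amber: Open amber (brown) glass jar, round, 70 mm high, 56 mm across up to 52 mm height, 51 mm across at the neck above 58 mm, about 130 g. Origin: centre of the underside, z up. Bystander among the stock: not part of any kit, to be left standing.
- pot: Small empty clay flower pot, 55 mm high, rim 62 mm across. Origin: centre of the underside, z up. Bystander among the stock: to be left standing.
Not all that is in view belongs to the job. Of the things like the opener, leave any that is turquoise; of the rest the smaller one is meant.

How it is judged:
By the outcome, as a careful person would: the job done as asked, in the order asked, and still so for the second after the job is handed in, with the robot touching nothing.
It also fails if it takes over 118 s, if anything falls off the work surface, if the arm or the gripper's body presses on something with over 40 N, if the wrist force passes 120 N, or if a joint passes its speed limit or range.

## Robot

A 6-joint arm with a two-finger parallel gripper is mounted at the origin on the work surface. World frame = base frame: x ahead of the robot, y to its left, z up, the work surface at z = 0. Lengths are in m, angles in rad, forces in N, time in s.
With the tool pointing down it reaches from about 0.3 to 0.875 m from the base axis. Payload 4.2 kg.
Tool frame: the origin (TCP) lies at the very end of the fingers, on their centre line; the grasp point (between the pads) lies 19 mm behind it; z points along the fingers, y is the line along which they close (so a half turn about z gives the same grasp; the last joint's range is limited). The gripper opens to 85 mm and grips with 20 to 120 N. Pads are 22 mm wide; open, the fingers measure 114 mm over their backs; the gripper's body (76 mm by 85 mm) begins 54 mm behind the grasp point. The pads swing forward as they close: fully open they stand 13 mm farther back than shut.
Start: joints at [1.11, 0.32, 1.565, -0, 1.257, -0.02], TCP at [0.245, 0.52, 0.231] pointing down, gripper open.
Joint ranges: [-3.11, 3.11], [-0.84, 2.01], [0.21, 2.61], [-1.34, 4.49], [0.05, 2.63], [-2.56, 2.56]. Speed limits (rad/s): [2.57, 2.57, 3.14, 3.14, 3.14, 3.14].

## Interface

Orientations are given as [roll, pitch, yaw] about the fixed x, y, z axes, in that order (R = Rz(yaw) Ry(pitch) Rx(roll)).
In Python, from station import state, get_image, get_calibration, job_done gives the robot as it stands. The module is installed in compiled form; this text tells all that it offers.
- The arm moves only by the tool arm_command, never from a script. Its argument "commands" is text: rows parted by semicolons, each of 7 numbers parted by spaces: the shift along the tool's x, y, z as a fraction of full scale, then the turn, a rotation vector about the tool's x, y, z as a fraction of full scale, then the finger opening in mm, from 0 to 85.4. A call has 1 to 8 rows; each row shifts and turns the commanded pose from where the row before left it, along the tool's axes as they then stand; what a row does not reach is not made up. Full scale, the value 1, is 12 cm for a shift and 90 degrees for a turn. A row lasts 1/10 s, in which the tool goes at most 50 mm and 8.59 degrees, less where a joint would pass 70% of its speed; a pose out of reach is approached as far as the arm can. A call with a number of a shift or a turn outside -1 to 1 is refused whole. A call with a gripper value outside its range is refused whole. The fingers move at their own pace and stop on an object; "newtons" is the grip in N (left out, the last holds). Time passes only in rows, so rows that do not move let the fingers close. It gives the time, the measured TCP pose, the force, the opening and the grip force at its end, in the units of the state.
- state(): the state, without advancing time (a new reading comes with each control period).
- get_image(name): name is "side" or "top"; returns the picture (420x560x3 uint8, red, green, blue); there is no depth.
- get_calibration(name): a dict with "K" (3x3 intrinsics, pixels), "position" and "rotation" of the camera in the world. Camera axes: x right, y down, z forward; pixel columns grow to the right and rows downward; lengths in m; the calibration is good to about 2 mm. A picture is of the moment at which its call begins. get_calibration takes no time and is no camera call.
- job_done(): hands the job in; it is judged then, once.
The state is a dict: "clock": time; "q": joint angles; "qvel": joint speeds; "tau": joint torques, N m; "position": TCP position; "ee_rot": TCP orientation; "wrist_force": force on the tool from outside, world axes, zero at the start; "moment": the same for the moment, N m; "opening": finger opening in m; "gripper_force": force on a finger pad.
Only numpy, scipy, OpenCV 4.12 (cv2) and the standard library are available. Lean on these libraries where they do the work, as an engineer would, in place of code of your own. Each camera call takes 0.05 s, during which the arm holds its last target. There are 200 camera calls.

## Working session

There is one attempt and no reset: what is moved stays moved. The work goes in short steps, Python scripts to look and compute and a tool call to move; the robot and the scene stay as the last step left them, time stands still between calls to the robot, and variables do not carry over. Pictures are saved under pics/ and viewed, at most 14 in all, crops included, and the job is handed in when it is done.

Besides the shell and the picture viewer there is one more tool, called in YAML: its name, and indented under it one key for each argument. arm_command: Moves the arm, as the interface text tells. Its arguments: {"type":"object","properties":{"commands":{"type":"string"},"newtons":{"type":"number"}},"required":["commands"]}

```bash
mkdir -p pics; python3 - <<'E'
from station import *
import cv2
for n in("top","side"):
    im=get_image(n); cv2.imwrite(f"pics/{n}0.png",im[:,:,::-1]); c=get_calibration(n); print(n,c)
print(state())
E
```

```text
top {'K': array([[536.69033798,   0.        , 287.82350645],
       [  0.        , 536.69033798, 201.33007268],
       [  0.        ,   0.        ,   1.        ]]), 'position': array([0.21545443, 0.01333628, 1.26336529]), 'rotation': array([-2.93775735, -0.00379038, -1.57159805])}
side {'K': array([[513.98310425,   0.        , 279.12628896],
       [  0.        , 513.98310425, 207.48927339],
       [  0.        ,   0.        ,   1.        ]]), 'position': array([-0.00674926, -0.8322345 ,  0.87746625]), 'rotation': array([-2.27098623,  0.00739817, -0.52851294])}
{'clock': 0.1, 'q': array([ 1.10999204e+00,  3.20234452e-01,  1.56556707e+00,  4.65012144e-05,
        1.25742609e+00, -1.99834929e-02]), 'qvel': array([ 8.59439519e-05, -1.27700432e-03, -1.06554862e-03, -5.37100644e-04,
        9.62978093e-04, -1.03156604e-04]), 'tau': array([ 6.25425255e-04, -4.16407621e+01, -2.34704679e+01,  5.41804093e-05,
        4.89548504e-03,  3.08075460e-05]), 'position': array([0.24512489, 0.51964818, 0.23055873]), 'ee_rot': array([-3.13995891e+00, -7.68741437e-05,  2.70075742e+00]), 'wrist_force': array([-0.32299923,  0.11526879, -0.63144343]), 'moment': array([-0.0082412 ,  0.00289795, -0.00287838]), 'gripper_force': 0.0, 'opening': 0.08524835490665783}
```

View pics/top0.png

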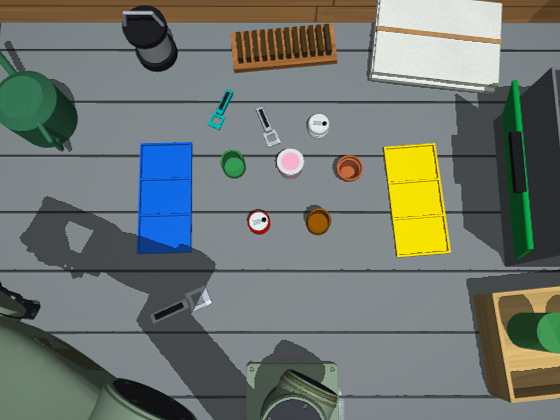

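View pics/side0.png

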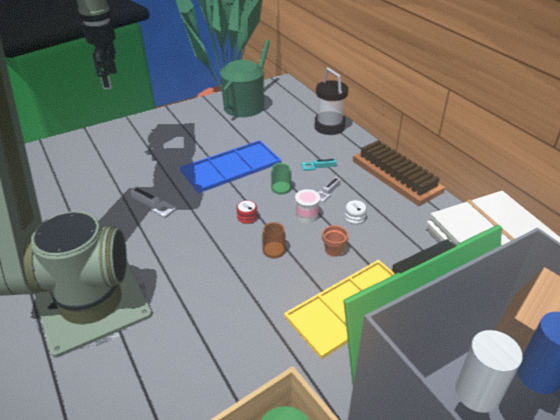

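The top view shows both trays and the row of stock: green jar (233,164), red can (259,222), tub (290,162), silver can (318,125), amber jar (318,222), pot (349,168). There are three opener-like things: turquoise (220,110), a small steel one (268,127), which is the one meant, and a large one (180,305).

```bash
cat > h.py <<'E'
import cv2, numpy as np
from scipy.spatial.transform import Rotation as Ro
from station import *
def ray(n,u,v):
    c=get_calibration(n); d=Ro.from_euler('xyz',c['rotation']).as_matrix()@np.linalg.inv(c['K'])@[u,v,1]
    return c['position'],d
def P(n,u,v,z):
    o,d=ray(n,u,v); return (o+d*(z-o[2])/d[2])[:2]
def proj(n,p):
    c=get_calibration(n); q=c['K']@(Ro.from_euler('xyz',c['rotation']).as_matrix().T@(np.array(p)-c['position'])); return q[:2]/q[2]
def blobs(n,im,lo,hi,roi,amin=30):
    x0,y0,x1,y1=roi; h=cv2.cvtColor(im[y0:y1,x0:x1],cv2.COLOR_RGB2HSV)
    m=cv2.inRange(h,lo,hi); cs,_=cv2.findContours(m,cv2.RETR_EXTERNAL,cv2.CHAIN_APPROX_NONE,offset=(x0,y0))
    return [c for c in cs if cv2.contourArea(c)>=amin]
E
python3 - <<'E'
from h import *
im=get_image("top")
cv2.imwrite("pics/crop.png",cv2.resize(im[90:260,130:460,::-1],None,fx=2.4,fy=2.4,interpolation=cv2.INTER_CUBIC))
for nm,lo,hi,roi in [("blue",(105,150,60),(125,255,255),(120,130,210,270)),("yellow",(20,150,80),(35,255,255),(370,130,460,270))]:
    for c in blobs("top",im,lo,hi,roi,300):
        r=cv2.minAreaRect(c); b=cv2.boxPoints(r)
        w=np.array([P("top",*p,.014) for p in b]); print(nm,cv2.contourArea(c),b.round(1).tolist(),w.round(4).tolist(),w.mean(0).round(4),[np.linalg.norm(w[i]-w[i-1]).round(4) for i in range(4)])
for nm,lo,hi,roi in [("green",(45,80,30),(85,255,255),(215,140,255,185)),("red",(0,130,60),(8,255,255),(240,200,280,240)),("pink",(150,40,100),(179,255,255),(270,145,310,185)),("can_s",(0,0,170),(179,40,255),(300,105,340,145)),("can_r",(0,0,170),(179,40,255),(240,200,280,240)),("tubw",(0,0,190),(179,60,255),(270,140,310,185)),("amber",(5,120,30),(20,255,255),(300,200,340,240)),("pot",(0,100,50),(15,255,255),(330,150,365,190)),("opener",(0,0,150),(179,40,255),(250,100,285,150)),("turq",(80,100,60),(100,255,255),(200,80,240,135))]:
    for c in blobs("top",im,lo,hi,roi,10):
        (x,y),r=cv2.minEnclosingCircle(c);print(nm,cv2.contourArea(c),cv2.boundingRect(c),round(x,1),round(y,1),round(r,1),P("top",x,y,.0).round(4),P("top",x,y,.04).round(4),P("top",x,y,.067).round(4))
E
```

```text
blue 5733.5 [[137.0, 142.0], [191.0, 142.0], [191.0, 253.0], [137.0, 253.0]] [[0.6209, 0.3748], [0.621, 0.2437], [0.3508, 0.234], [0.3509, 0.3597]] [0.4859 0.303 ] [np.float64(0.2705), np.float64(0.1311), np.float64(0.2703), np.float64(0.1256)]
yellow 5726.0 [[382.8999938964844, 146.89999389648438], [436.29998779296875, 140.1999969482422], [450.29998779296875, 252.3000030517578], [396.8999938964844, 259.0]] [[0.6088, -0.2226], [0.6258, -0.3535], [0.3521, -0.3707], [0.3366, -0.2453]] [ 0.4808 -0.298 ] [np.float64(0.2731), np.float64(0.132), np.float64(0.2742), np.float64(0.1264)]
green 512.0 (221, 150, 25, 29) 232.4 163.8 14.4 [0.5702 0.1435] [0.5589 0.1393] [0.5513 0.1366]
red 387.0 (248, 211, 22, 24) 258.5 222.1 12.0 [0.426  0.0784] [0.4194 0.0763] [0.4149 0.0749]
pink 36.0 (280, 171, 21, 7) 290.0 171.5 10.0 [0.5507 0.003 ] [0.5401 0.0033] [0.5329 0.0035]
pink 235.5 (281, 153, 19, 18) 290.0 161.4 9.3 [0.5761 0.003 ] [0.5646 0.0033] [0.5569 0.0035]
can_s 300.5 (309, 114, 20, 24) 318.5 125.4 11.9 [ 0.6687 -0.0678] [ 0.6544 -0.0652] [ 0.6447 -0.0635]
can_r 218.5 (250, 213, 17, 17) 257.9 220.5 9.0 [0.4298 0.0799] [0.423  0.0778] [0.4185 0.0763]
tubw 503.5 (277, 149, 27, 26) 289.8 161.0 13.2 [0.5772 0.0033] [0.5657 0.0036] [0.558  0.0039]
tubw 22.5 (270, 140, 11, 6) 275.0 143.0 5.4 [0.6231 0.0398] [0.6101 0.0389] [0.6014 0.0384]
amber 467.0 (307, 208, 24, 27) 318.3 221.0 13.2 [ 0.4288 -0.0644] [ 0.422  -0.0619] [ 0.4174 -0.0603]
pot 520.0 (336, 155, 27, 26) 348.9 167.5 13.4 [ 0.5608 -0.1405] [ 0.5498 -0.1356] [ 0.5425 -0.1323]
opener 326.0 (256, 107, 25, 40) 267.5 125.3 20.8 [0.6687 0.0584] [0.6544 0.057 ] [0.6447 0.056 ]
turq 368.0 (207, 89, 26, 41) 220.4 108.4 20.7 [0.713  0.1761] [0.6973 0.1709] [0.6867 0.1674]
```

View pics/crop.png

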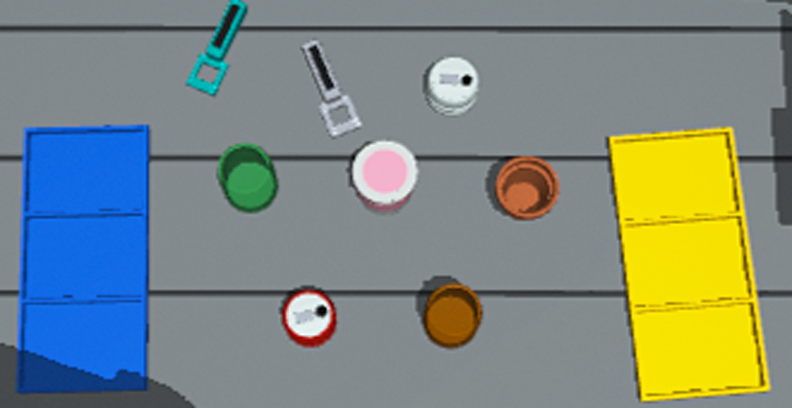

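The crop confirms the layout. The green jar is open, the tub's lid is at (290,161), and the small opener's handle points up-left with its head at (273,138). Next I'll refine the tray corners, the opener axis and the objects in the side view.

```bash
python3 - <<'E'
from h import *
T=get_image("top");S=get_image("side")
for n,im,nm,lo,hi,roi in [("top",T,"blue",(105,120,40),(125,255,255),(120,130,205,262)),("top",T,"yellow",(20,120,60),(35,255,255),(370,130,460,270)),("side",S,"blue",(105,120,40),(125,255,255),(170,135,290,195)),("side",S,"yellow",(20,120,60),(32,255,255),(275,255,410,360))]:
    c=cv2.convexHull(np.vstack(blobs(n,im,lo,hi,roi,50)))
    for e in np.arange(2,14,.5):
        a=cv2.approxPolyDP(c,e,True)
        if len(a)<=4:break
    a=a[:,0]; w=np.array([P(n,*p,.014 if n=="top" else .014) for p in a]); print(n,nm,a.tolist(),w.round(4).tolist(),w.mean(0).round(4),[np.linalg.norm(w[i]-w[i-1]).round(3) for i in range(len(w))])
for nm,lo,hi,roi,z in [("green",(45,80,20),(85,255,255),(265,155,300,200),.035),("red",(0,130,40),(8,255,255),(230,195,265,230),.02),("amber",(5,120,20),(20,255,255),(258,215,292,262),.035),("tub",(0,0,120),(179,255,255),(293,180,322,226),.035),("silver",(0,0,150),(179,60,255),(340,195,370,228),.02),("pot",(0,120,50),(15,255,255),(315,220,355,260),.03)]:
    c=np.vstack(blobs("side",S,lo,hi,roi,15)); x,y,w,h=cv2.boundingRect(c); print(nm,(x,y,w,h),P("side",x+w/2,y+h/2,z).round(4))
# opener
g=cv2.cvtColor(T,cv2.COLOR_RGB2HSV)[100:150,250:285]
c=max(blobs("top",T,(0,0,140),(179,50,255),(250,100,285,150),50),key=cv2.contourArea)
r=cv2.minAreaRect(c);b=cv2.boxPoints(r);print("op",[P("top",*p,.01).round(4).tolist() for p in b],r)
blk=[q for q in blobs("top",T,(0,0,0),(179,255,60),(255,105,283,142),15)]
for q in blk:
    r=cv2.minAreaRect(q);print("stripe",r,[P("top",*p,.02).round(4).tolist() for p in cv2.boxPoints(r)])
    vx,vy,x0,y0=cv2.fitLine(q,cv2.DIST_L2,0,.01,.01).ravel();A=P("top",x0,y0,.02);B=P("top",x0+20*vx,y0+20*vy,.02);d=B-A;print(A,np.degrees(np.arctan2(d[1],d[0])))
m=S[140:260,220:400,::-1];cv2.imwrite("pics/sidecrop.png",cv2.resize(m,None,fx=4,fy=4,interpolation=cv2.INTER_CUBIC))
E
```

```text
top blue [[191, 142], [190, 252], [137, 253], [140, 143]] [[0.621, 0.2437], [0.3532, 0.2364], [0.3509, 0.3597], [0.6184, 0.3674]] [0.4858 0.3018] [np.float64(0.124), np.float64(0.268), np.float64(0.123), np.float64(0.268)]
top yellow [[434, 143], [450, 251], [397, 257], [383, 147]] [[0.6187, -0.3476], [0.3553, -0.3702], [0.3413, -0.2458], [0.6085, -0.223]] [ 0.4809 -0.2966] [np.float64(0.125), np.float64(0.264), np.float64(0.125), np.float64(0.268)]
side blue [[280, 159], [200, 192], [180, 170], [258, 140]] [[0.6181, 0.2454], [0.3532, 0.2219], [0.3447, 0.3449], [0.6116, 0.3689]] [0.4819 0.2953] [np.float64(0.124), np.float64(0.266), np.float64(0.123), np.float64(0.268)]
side yellow [[379, 261], [394, 273], [320, 357], [285, 313]] [[0.6062, -0.2285], [0.6116, -0.2753], [0.3459, -0.3727], [0.342, -0.2468]] [ 0.4764 -0.2808] [np.float64(0.265), np.float64(0.047), np.float64(0.283), np.float64(0.126)]
green (272, 163, 19, 31) [0.5594 0.1369]Traceback (most recent call last):
  File "<stdin>", line 10, in <module>
    return _nx.concatenate(arrs, 0, dtype=dtype, casting=casting)
           ~~~~~~~~~~~~~~~^^^^^^^^^^^^^^^^^^^^^^^^^^^^^^^^^^^^^^^
ValueError: need at least one array to concatenate
```

```bash
python3 - <<'E'
from h import *
T=get_image("top");S=get_image("side")
for nm,lo,hi,roi,z in [("red",(0,110,30),(179,255,255),(230,195,265,230),.02),("tub",(0,0,150),(179,255,255),(293,180,322,226),.035),("silver",(0,0,150),(179,60,255),(340,195,370,228),.02)]:
    c=np.vstack(blobs("side",S,lo,hi,roi,5)); x,y,w,h=cv2.boundingRect(c); print(nm,(x,y,w,h),P("side",x+w/2,y+h/2,z).round(4))
c=max(blobs("top",T,(0,0,140),(179,50,255),(250,100,285,150),50),key=cv2.contourArea)
r=cv2.minAreaRect(c);b=cv2.boxPoints(r);print("op",[P("top",*p,.01).round(4).tolist() for p in b],r)
for q in blobs("top",T,(0,0,0),(179,255,70),(257,107,280,140),8):
    r=cv2.minAreaRect(q);vx,vy,x0,y0=cv2.fitLine(q,cv2.DIST_L2,0,.01,.01).ravel();A=P("top",x0,y0,.02);B=P("top",x0+20*vx,y0+20*vy,.02);d=B-A;print("stripe",r,A,np.degrees(np.arctan2(d[1],d[0])))
E
```

```text
red (237, 207, 20, 16) [0.4157 0.066 ]
tub (293, 180, 29, 46) [0.5637 0.0125]
silver (340, 195, 30, 33) [ 0.6598 -0.0635]
op [[0.7207, 0.1019], [0.7208, 0.0177], [0.6046, 0.0176], [0.6045, 0.1003]] ((267.0, 126.5), (45.0, 34.0), 90.0)
stripe ((263.5172424316406, 117.70689392089844), (17.988985061645508, 2.4948227405548096), 66.80140686035156) [0.68162261 0.06783693] -157.67060660847952
```

arm_command:
  commands: "0 0 0 0 0 -0.094 85; 0 0 0 0 0 -0.094 85; 0 0 0 0 0 -0.093 85; -0.218 -0.265 0.05 0 0 0 85; -0.218 -0.265 0.05 0 0 0 85; -0.218 -0.265 0.05 0 0 0 85; -0.218 -0.265 0.05 0 0 0 85; -0.218 -0.265 0.05 0 0 0 85"
  newtons: 30

```text
clock: 1.15
position: [0.377, 0.3598, 0.2012]
ee_rot: [3.141, 0.0, -3.141]
wrist_force: [0.2, 0.0, -0.0]
opening: 0.0849
gripper_force: 0.0
```

arm_command:
  commands: "-0.218 -0.265 0.05 0 0 0 85; -0.218 -0.265 0.05 0 0 0 85; -0.218 -0.265 0.05 0 0 0 85; -0.218 -0.265 0.05 0 0 0 85; -0.218 -0.265 0.05 0 0 0 85; -0.218 -0.265 0.05 0 0 0 85; -0.218 -0.265 0.05 0 0 0 85; 0 0 0 0 0 0 85"

```text
clock: 1.95
position: [0.5619, 0.135, 0.1583]
ee_rot: [-3.14, 0.0, 3.137]
wrist_force: [-0.1, 0.7, -1.1]
opening: 0.085
gripper_force: 0.0
```

arm_command:
  commands: "0.02 0.025 0.25 0 0 0 85; 0 0 0.25 0 0 0 85; 0 0 0.25 0 0 0 85; 0 0 0.2 0 0 0 85; 0 0 0.21 0 0 0 85; 0 0 0 0 0 0 85"

```text
clock: 2.55
position: [0.5541, 0.1417, 0.0172]
ee_rot: [-3.14, -0.007, -3.141]
wrist_force: [0.9, -0.3, -0.3]
opening: 0.0851
gripper_force: 0.0
```

```bash
python3 - <<'E'
from h import *
S=get_image("side");T=get_image("top")
a=cv2.resize(S[100:260,180:380,::-1],(500,400),interpolation=cv2.INTER_CUBIC);b=cv2.resize(T[90:260,130:300,::-1],(300,300),interpolation=cv2.INTER_CUBIC)
o=np.zeros((400,800,3),np.uint8);o[:,:500]=a;o[:300,500:]=b;cv2.imwrite("pics/g1.png",o);print(state()['position'],state()['wrist_force'])
E
```

```text
[0.55696517 0.14219484 0.02045528] [ 0.62141766 -0.47994023 -0.04257414]
```

View pics/g1.png

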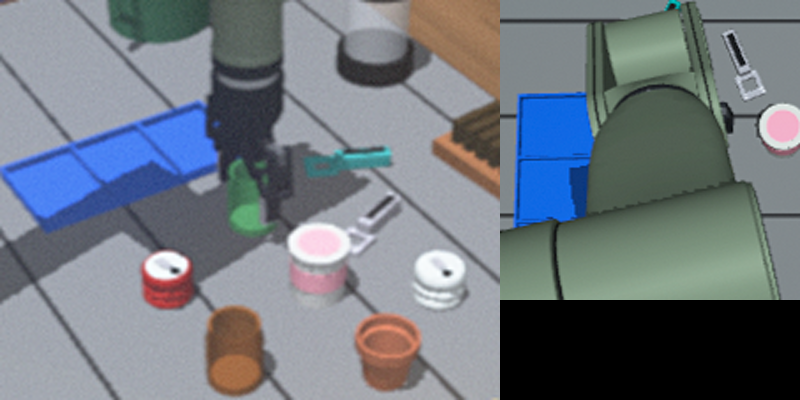

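The fingers straddle the green jar, seen at about (245,195) in the crop, so I'll close and lift.

arm_command:
  commands: "0 0 0 0 0 0 40; 0 0 0 0 0 0 40; 0 0 0 0 0 0 40; 0 0 0 0 0 0 40; 0 0 0 0 0 0 40; 0 0 0 0 0 0 40"
  newtons: 30

```text
clock: 3.25
position: [0.558, 0.1419, 0.022]
ee_rot: [3.141, 0.003, -3.141]
wrist_force: [-0.7, -0.9, 5.3]
opening: 0.056
gripper_force: 31.5
```

arm_command:
  commands: "0 0 -0.1 0 0 0 40; 0 0 -0.2 0 0 0 40; 0 0 -0.2 0 0 0 40; 0 0 -0.2 0 0 0 40; 0 0 -0.1 0 0 0 40; 0 0 0 0 0 0 40"

```text
clock: 3.85
position: [0.5583, 0.142, 0.1185]
ee_rot: [3.14, 0.005, -3.141]
wrist_force: [0.4, -0.6, -0.3]
opening: 0.056
gripper_force: 32.3
```

arm_command:
  commands: "0.076 0.165 0 0 0 0 40; 0.076 0.165 0 0 0 0 40; 0.076 0.165 0 0 0 0 40; 0.076 0.165 0 0 0 0 40; 0.076 0.165 0 0 0 0 40; 0.076 0.165 0 0 0 0 40; 0.076 0.165 0 0 0 0 40; 0.076 0.165 0 0 0 0 40"

```text
clock: 4.65
position: [0.4828, 0.3003, 0.1148]
ee_rot: [-3.14, -0.002, -3.141]
wrist_force: [0.2, 0.5, -1.5]
opening: 0.056
gripper_force: 32.3
```

arm_command:
  commands: "0 0 0.1 0 0 0 40; 0 0 0.15 0 0 0 40; 0 0 0.15 0 0 0 40; 0 0 0.1 0 0 0 40; 0 0 0 0 0 0 40"

```text
clock: 5.15
position: [0.4826, 0.2985, 0.0535]
ee_rot: [-3.139, -0.005, -3.141]
wrist_force: [-0.5, -0.2, -0.9]
opening: 0.0559
gripper_force: 32.4
```

```bash
python3 - <<'E'
from h import *
S=get_image("side");s=state();print(s['position'],s['wrist_force'],s['opening'])
cv2.imwrite("pics/g2.png",cv2.resize(S[90:220,150:320,::-1],(680,520),interpolation=cv2.INTER_CUBIC))
E
```

```text
[0.48347166 0.29910981 0.05479879] [ 0.78010673  0.45618382 -0.40682344] 0.05596181001292706
```

View pics/g2.png

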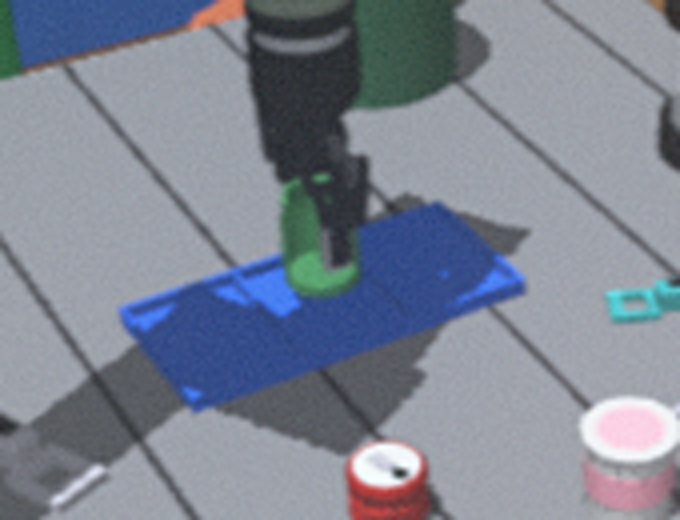

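The jar hangs centred over the middle bay, just above the dividers, so I'll lower it gently.

arm_command:
  commands: "0 0 0.05 0 0 0 40; 0 0 0.05 0 0 0 40; 0 0 0.04 0 0 0 40; 0 0 0.03 0 0 0 40; 0 0 0.02 0 0 0 40; 0 0 0.01 0 0 0 40; 0 0 0 0 0 0 40; 0 0 0 0 0 0 40"

```text
clock: 6.0
position: [0.4841, 0.3001, 0.0322]
ee_rot: [3.141, 0.0, -3.141]
wrist_force: [0.1, 0.6, -0.5]
opening: 0.0562
gripper_force: 32.4
```

arm_command:
  commands: "0 0 0.02 0 0 0 40; 0 0 0.01 0 0 0 40; 0 0 0.01 0 0 0 40; 0 0 0 0 0 0 40; 0 0 0 0 0 0 40"

```text
clock: 6.5
position: [0.484, 0.3, 0.0273]
ee_rot: [3.142, -0.0, -3.141]
wrist_force: [-0.1, 0.2, -0.5]
opening: 0.0557
gripper_force: 32.4
```

arm_command:
  commands: "0 0 0.008 0 0 0 40; 0 0 0 0 0 0 40; 0 0 0.008 0 0 0 40; 0 0 0 0 0 0 40; 0 0 0 0 0 0 40"

```text
clock: 7.0
position: [0.484, 0.3, 0.026]
ee_rot: [3.141, 0.0, -3.141]
wrist_force: [-1.8, -1.1, 5.7]
opening: 0.0559
gripper_force: 32.8
```

arm_command:
  commands: "0 0 0 0 0 0 60; 0 0 0 0 0 0 72; 0 0 0 0 0 0 72; 0 0 0 0 0 0 72; 0 0 -0.1 0 0 0 72; 0 0 -0.3 0 0 0 72; 0 0 -0.4 0 0 0 72; 0 0 -0.2 0 0 0 80"

```text
clock: 7.8
position: [0.4856, 0.301, 0.1502]
ee_rot: [3.138, 0.006, -3.141]
wrist_force: [-0.2, 0.5, 0.4]
opening: 0.0801
gripper_force: 0.0
```

arm_command:
  commands: "0.064 -0.232 0 0 0 0 85; 0.064 -0.232 0 0 0 0 85; 0.064 -0.232 0 0 0 0 85; 0.064 -0.232 0 0 0 0 85; 0.064 -0.232 0 0 0 0 85; 0.064 -0.232 0 0 0 0 85; 0.064 -0.232 0 0 0 0 85; 0.064 -0.232 0 0 0 0 85"

```text
clock: 8.6
position: [0.4225, 0.0762, 0.1463]
ee_rot: [3.141, 0.001, -3.141]
wrist_force: [0.3, -0.8, 0.0]
opening: 0.0849
gripper_force: 0.0
```

```bash
python3 - <<'E'
from h import *
S=get_image("side");s=state();print(s['position'],s['wrist_force'],s['opening'])
cv2.imwrite("pics/g3.png",cv2.resize(S[90:250,150:350,::-1],(750,600),interpolation=cv2.INTER_CUBIC))
E
```

```text
[0.42050138 0.0732711  0.14600819] [-2.25690259 -2.10352589 -0.4109437 ] 0.08483564189236617
```

View pics/g3.png

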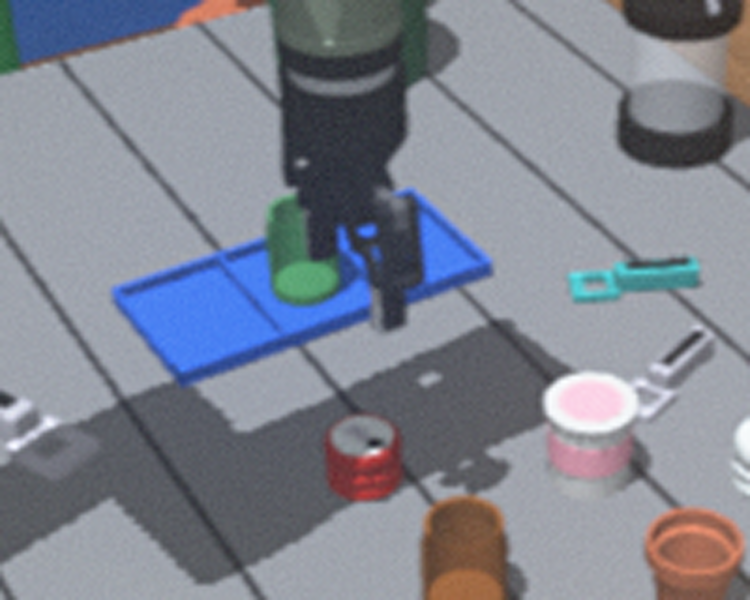

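The green jar stands in the middle bay and the gripper is over the red can. I'll descend, grip, lift and go to the near end bay at (.397,.297).

arm_command:
  commands: "0 0.01 0.25 0 0 0 85; 0 0 0.25 0 0 0 85; 0 0 0.25 0 0 0 85; 0 0 0.2 0 0 0 85; 0 0 0.1 0 0 0 85; 0 0 0.07 0 0 0 85; 0 0 0 0 0 0 85; 0 0 0 0 0 0 85"
  newtons: 20

```text
clock: 9.45
position: [0.4234, 0.0786, 0.0116]
ee_rot: [3.141, 0.001, -3.141]
wrist_force: [0.5, 0.7, -0.0]
opening: 0.085
gripper_force: 0.0
```

arm_command:
  commands: "0 0 0 0 0 0 40; 0 0 0 0 0 0 40; 0 0 0 0 0 0 40; 0 0 0 0 0 0 40; 0 0 0 0 0 0 40; 0 0 0 0 0 0 40"
  newtons: 20

```text
clock: 10.05
position: [0.4232, 0.0785, 0.0118]
ee_rot: [3.141, 0.001, -3.141]
wrist_force: [-1.6, 0.8, 6.5]
opening: 0.0524
gripper_force: 20.5
```

arm_command:
  commands: "0 0 -0.1 0 0 0 40; 0 0 -0.2 0 0 0 40; 0 0 -0.2 0 0 0 40; 0 0 -0.2 0 0 0 40; 0 0 -0.1 0 0 0 40; 0 0 0 0 0 0 40"

```text
clock: 10.65
position: [0.4239, 0.0786, 0.1087]
ee_rot: [3.141, 0.005, -3.141]
wrist_force: [-0.4, -0.0, -0.2]
opening: 0.0521
gripper_force: 21.3
```

arm_command:
  commands: "0.028 0.228 0 0 0 0 40; 0.028 0.228 0 0 0 0 40; 0.028 0.228 0 0 0 0 40; 0.028 0.228 0 0 0 0 40; 0.028 0.228 0 0 0 0 40; 0.028 0.228 0 0 0 0 40; 0.028 0.228 0 0 0 0 40; 0.028 0.228 0 0 0 0 40"

```text
clock: 11.45
position: [0.3949, 0.298, 0.1059]
ee_rot: [-3.14, -0.001, -3.141]
wrist_force: [0.7, 0.7, -0.6]
opening: 0.0527
gripper_force: 21.4
```

arm_command:
  commands: "0 0 0.15 0 0 0 40; 0 0 0.2 0 0 0 40; 0 0 0.15 0 0 0 40; 0 0 0.1 0 0 0 40; 0 0 0.08 0 0 0 40; 0 0 0.04 0 0 0 40; 0 0 0 0 0 0 40; 0 0 0 0 0 0 40"

```text
clock: 12.25
position: [0.3961, 0.2975, 0.021]
ee_rot: [3.141, 0.001, -3.141]
wrist_force: [0.6, 0.1, -0.6]
opening: 0.0525
gripper_force: 21.4
```

arm_command:
  commands: "0 0 0.02 0 0 0 40; 0 0 0.01 0 0 0 40; 0 0 0.008 0 0 0 40; 0 0 0.008 0 0 0 40; 0 0 0 0 0 0 40; 0 0 0 0 0 0 40"

```text
clock: 12.85
position: [0.3958, 0.2974, 0.0158]
ee_rot: [3.141, 0.0, -3.141]
wrist_force: [-0.9, -0.1, 5.5]
opening: 0.0519
gripper_force: 21.9
```

arm_command:
  commands: "0 0 0 0 0 0 60; 0 0 0 0 0 0 70; 0 0 0 0 0 0 70; 0 0 0 0 0 0 70; 0 0 -0.1 0 0 0 70; 0 0 -0.3 0 0 0 70; 0 0 -0.4 0 0 0 70; 0 0 -0.35 0 0 0 50"

```text
clock: 13.65
position: [0.3957, 0.2973, 0.1558]
ee_rot: [3.141, 0.001, -3.141]
wrist_force: [0.4, 0.7, -0.1]
opening: 0.057
gripper_force: 0.0
```

arm_command:
  commands: "-0.254 -0.217 0 0 0 0 50; -0.254 -0.217 0 0 0 0 50; -0.254 -0.217 0 0 0 0 50; -0.254 -0.217 0 0 0 0 50; -0.254 -0.217 0 0 0 0 50; -0.254 -0.217 0 0 0 0 50; -0.254 -0.217 0 0 0 0 50; -0.254 -0.217 0 0 0 0 50"

```text
clock: 14.45
position: [0.6407, 0.0879, 0.154]
ee_rot: [3.141, 0.001, -3.141]
wrist_force: [1.1, 0.0, -0.2]
opening: 0.0499
gripper_force: 0.0
```

arm_command:
  commands: "-0.254 -0.217 0 0 0 0 50; 0 0 0 0 0 -0.083 50; 0 0 0 0 0 -0.083 50; 0 0 0 0 0 -0.082 50; 0 0 0 0 0 0 50; 0 0 0 0 0 0 50"

```text
clock: 15.05
position: [0.6701, 0.0631, 0.1537]
ee_rot: [-3.142, 0.0, -2.754]
wrist_force: [-0.3, -0.2, 0.5]
opening: 0.0499
gripper_force: 0.0
```

```bash
python3 - <<'E'
from h import *
S=get_image("side");s=state();print(s['position'],s['ee_rot'],s['opening'])
cv2.imwrite("pics/g4.png",cv2.resize(S[90:250,180:380,::-1],(750,600),interpolation=cv2.INTER_CUBIC))
E
```

```text
[0.67011064 0.06316936 0.15357149] [-3.14154846e+00  4.24218986e-04 -2.75358668e+00] 0.050076034978592865
```

View pics/g4.png

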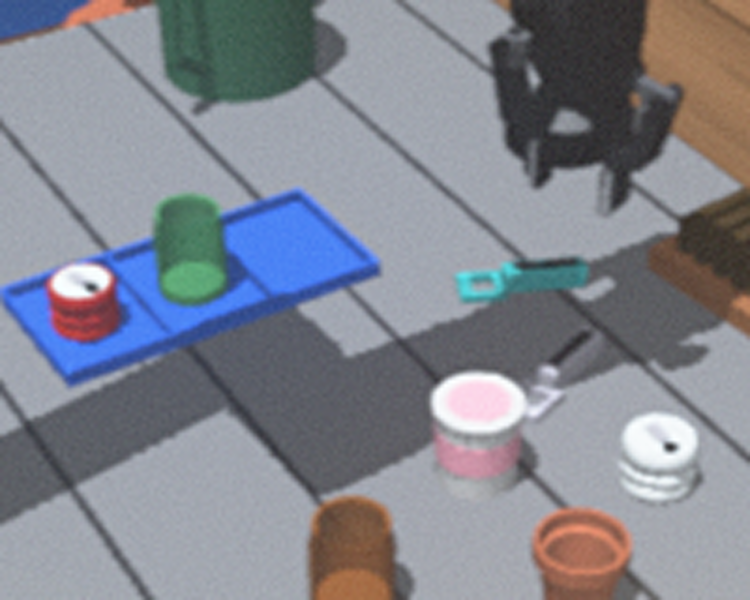

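The red can and green jar stand well in the blue tray, and the gripper is over the opener. I'll descend onto the handle.

arm_command:
  commands: "0 0 0.25 0 0 0 50; 0 0 0.25 0 0 0 50; 0 0 0.25 0 0 0 50; 0 0 0.25 0 0 0 50; 0 0 0.15 0 0 0 50; 0 0 0.06 0 0 0 50; 0 0 0 0 0 0 50; 0 0 0 0 0 0 50"
  newtons: 40

```text
clock: 15.9
position: [0.671, 0.0633, 0.009]
ee_rot: [-3.141, 0.002, -2.752]
wrist_force: [0.3, -0.7, 1.0]
opening: 0.0506
gripper_force: 0.0
```

arm_command:
  commands: "0 0 0.02 0 0 0 50; 0 0 0.015 0 0 0 50; 0 0 0 0 0 0 50; 0 0 0 0 0 0 50"

```text
clock: 16.3
position: [0.6703, 0.0631, 0.004]
ee_rot: [-3.142, 0.0, -2.752]
wrist_force: [1.0, 0.9, -0.3]
opening: 0.0498
gripper_force: 0.0
```

arm_command:
  commands: "0 0 0 0 0 0 10; 0 0 0 0 0 0 10; 0 0 0 0 0 0 10; 0 0 0 0 0 0 10; 0 0 0 0 0 0 10"
  newtons: 40

```text
clock: 16.8
position: [0.6704, 0.0632, 0.0039]
ee_rot: [-3.142, 0.001, -2.751]
wrist_force: [-0.2, 0.3, 2.2]
opening: 0.0169
gripper_force: 40.3
```

arm_command:
  commands: "0 0 -0.1 0 0 0 10; 0 0 -0.2 0 0 0 10; 0 0 -0.2 0 0 0 10; 0 0 -0.3 0 0 0 10; 0 0 -0.2 0 0 0 10; 0 0 0 0 0 0 10"

```text
clock: 17.4
position: [0.6726, 0.0633, 0.1286]
ee_rot: [-3.139, 0.008, -2.751]
wrist_force: [0.4, 0.1, -0.2]
opening: 0.0168
gripper_force: 39.9
```

```bash
python3 - <<'E'
from h import *
S=get_image("side");s=state();print(s['position'],s['ee_rot'],s['opening'],s['wrist_force'])
cv2.imwrite("pics/g5.png",cv2.resize(S[70:230,200:400,::-1],(750,600),interpolation=cv2.INTER_CUBIC))
E
```

```text
[0.67106888 0.06316896 0.12588608] [-3.14035032  0.00393921 -2.75138619] 0.016876004271179464 [ 0.45102139  0.08685617 -1.23355782]
```

View pics/g5.png

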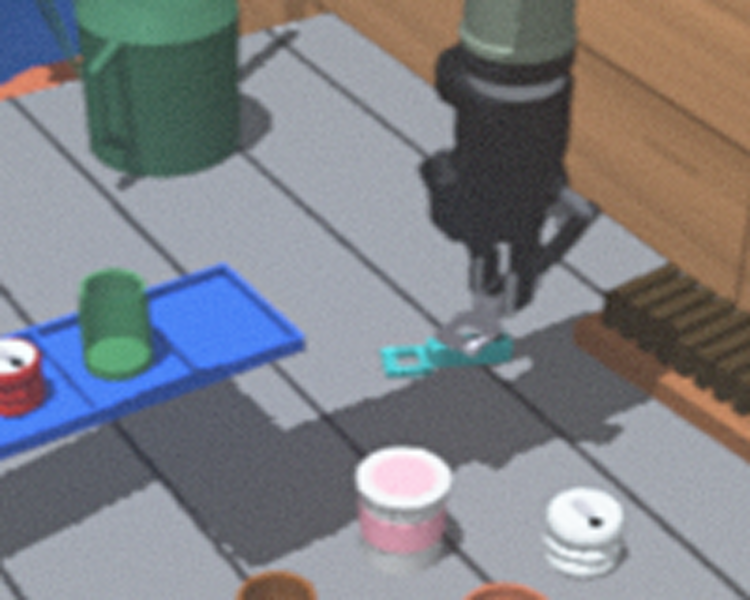

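The opener is held level, clear of the bench. I'll turn it to lie along the bay, then carry it to the far bay.

arm_command:
  commands: "0 0 0 0 0 0.094 10; 0 0 0 0 0 0.094 10; 0 0 0 0 0 0.094 10; 0 0 0 0 0 0.094 10; 0 0 0 0 0 0.094 10; 0 0 0 0 0 0.094 10; 0 0 0 0 0 0.094 10; 0 0 0 0 0 0.094 10"

```text
clock: 18.25
position: [0.6688, 0.063, 0.1214]
ee_rot: [-3.138, -0.003, 2.344]
wrist_force: [-0.7, -0.1, -0.7]
opening: 0.0173
gripper_force: 39.9
```

arm_command:
  commands: "0 0 0 0 0 0.094 10; 0 0 0 0 0 0.094 10; 0 0 0 0 0 0.094 10; 0 0 0 0 0 0.094 10; 0 0 0 0 0 0.094 10; 0 0 0 0 0 0 10"

```text
clock: 18.85
position: [0.669, 0.063, 0.1216]
ee_rot: [-3.138, 0.0, 1.613]
wrist_force: [0.4, -0.2, -1.6]
opening: 0.0166
gripper_force: 39.9
```

arm_command:
  commands: "0.251 -0.092 0 0 0 0 10; 0.251 -0.092 0 0 0 0 10; 0.251 -0.092 0 0 0 0 10; 0.251 -0.092 0 0 0 0 10; 0.251 -0.092 0 0 0 0 10; 0.251 -0.092 0 0 0 0 10; 0.251 -0.092 0 0 0 0 10; 0.251 -0.092 0 0 0 0 10"

```text
clock: 19.65
position: [0.5706, 0.301, 0.1224]
ee_rot: [-3.139, 0.001, 1.616]
wrist_force: [0.5, 0.2, -0.3]
opening: 0.0167
gripper_force: 39.9
```

arm_command:
  commands: "0 0 0 0 0 0 10; 0 0 0.2 0 0 0 10; 0 0 0.2 0 0 0 10; 0 0 0.2 0 0 0 10; 0 0 0.1 0 0 0 10; 0 0 0 0 0 0 10"

```text
clock: 20.25
position: [0.5706, 0.299, 0.0372]
ee_rot: [-3.137, 0.002, 1.613]
wrist_force: [-0.6, -0.3, -0.6]
opening: 0.017
gripper_force: 39.9
```

```bash
python3 - <<'E'
from h import *
S=get_image("side");T=get_image("top");s=state();print(s['position'],s['ee_rot'],s['opening'],s['wrist_force'])
o=np.zeros((480,800,3),np.uint8);o[:,:480]=cv2.resize(S[90:210,160:280,::-1],(480,480),interpolation=cv2.INTER_CUBIC)
o[:320,480:]=cv2.resize(T[100:260,110:270,::-1],(320,320),interpolation=cv2.INTER_CUBIC)
cv2.imwrite("pics/g6.png",o)
E
```

```text
[0.57246282 0.30006441 0.04002048] [ 3.14105319e+00 -2.20056149e-04  1.61277222e+00] 0.017093473586771678 [ 0.16068672 -0.08170879  0.09591298]
```

View pics/g6.png

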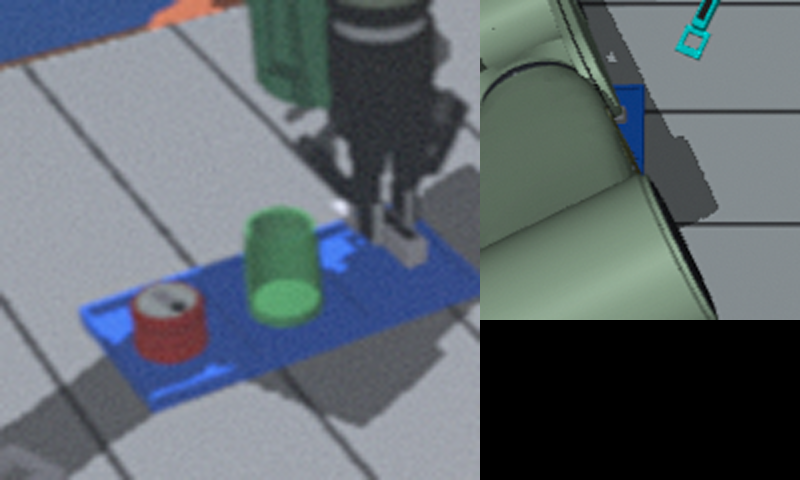

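```bash
python3 - <<'E'
from h import *
print(P("side",264,155,.037),P("side",245,141.8,.042),P("top",142,142,.014)) 
for x,y in[(.573,.2465),(.573,.3635)]: print(proj("side",(x,y,.014)))
E
```

```text
[0.57197932 0.25786578] [0.55363546 0.34115568] [0.62093686 0.36264564]
[266.4135536  163.37774858]
[247.7282564  144.35282584]
```

arm_command:
  commands: "-0.025 0 0.05 0 0 0 10; 0 0 0.06 0 0 0 10; 0 0 0.06 0 0 0 10; 0 0 0.04 0 0 0 10; 0 0 0.02 0 0 0 10; 0 0 0 0 0 0 10; 0 0 0 0 0 0 10"

```text
clock: 21.05
position: [0.5722, 0.2974, 0.0122]
ee_rot: [3.141, -0.0, 1.612]
wrist_force: [0.4, -0.0, -1.2]
opening: 0.017
gripper_force: 39.9
```

arm_command:
  commands: "0 0 0.01 0 0 0 10; 0 0 0.008 0 0 0 10; 0 0 0 0 0 0 10; 0 0 0 0 0 0 10"

```text
clock: 21.45
position: [0.5721, 0.2972, 0.01]
ee_rot: [3.141, -0.0, 1.612]
wrist_force: [0.1, 0.6, -1.1]
opening: 0.0172
gripper_force: 39.9
```

arm_command:
  commands: "0 0 0.01 0 0 0 10; 0 0 0.005 0 0 0 10; 0 0 0 0 0 0 10; 0 0 0 0 0 0 10"

```text
clock: 21.85
position: [0.5721, 0.2972, 0.0081]
ee_rot: [-3.142, -0.0, 1.612]
wrist_force: [-1.1, -0.0, -0.7]
opening: 0.0167
gripper_force: 39.9
```

arm_command:
  commands: "0 0 0.005 0 0 0 10; 0 0 0 0 0 0 25; 0 0 0 0 0 0 36; 0 0 0 0 0 0 36; 0 0 -0.1 0 0 0 36; 0 0 -0.3 0 0 0 36; 0 0 -0.4 0 0 0 36; 0 0 -0.4 0 0 0 36"

```text
clock: 22.65
position: [0.5718, 0.2971, 0.1536]
ee_rot: [-3.141, 0.0, 1.612]
wrist_force: [1.4, 0.7, 0.9]
opening: 0.0361
gripper_force: 0.0
```

arm_command:
  commands: "-0.305 -0.028 0 0 0 0 60; -0.305 -0.028 0 0 0 0 85; -0.305 -0.028 0 0 0 0 85; -0.305 -0.028 0 0 0 0 85; -0.305 -0.028 0 0 0 0 85; -0.305 -0.028 0 0 0 0 85; -0.305 -0.028 0 0 0 0 85; -0.305 -0.028 0 0 0 0 85"

```text
clock: 23.45
position: [0.5572, 0.0021, 0.1526]
ee_rot: [3.14, 0.0, 1.612]
wrist_force: [-0.5, -0.5, -0.2]
opening: 0.0847
gripper_force: 0.0
```

arm_command:
  commands: "0 0 0 0 0 0.088 85; 0 0 0 0 0 0.088 85; 0 0 0 0 0 0.088 85; 0 0 0 0 0 0.088 85; 0 0 0 0 0 0.088 85; 0 0 0 0 0 0.088 85; 0 0 0 0 0 0.088 85; 0 0 0 0 0 0.088 85"

```text
clock: 24.25
position: [0.5574, 0.0035, 0.1525]
ee_rot: [3.141, -0.001, 0.501]
wrist_force: [-0.3, 0.1, -0.1]
opening: 0.0851
gripper_force: 0.0
```

arm_command:
  commands: "0 0 0 0 0 0.09 85; 0 0 0 0 0 0.09 85; 0 0 0 0 0 0.09 85; 0 0 0 0 0 0 85"

```text
clock: 24.65
position: [0.5575, 0.0035, 0.1524]
ee_rot: [3.142, -0.001, 0.083]
wrist_force: [0.2, 0.1, 0.0]
opening: 0.0849
gripper_force: 0.0
```

```bash
python3 - <<'E'
from h import *
S=get_image("side");s=state();print(s['position'],s['ee_rot'],s['opening'],s['wrist_force'])
cv2.imwrite("pics/g7.png",cv2.resize(S[110:260,170:390,::-1],(800,545),interpolation=cv2.INTER_CUBIC))
E
```

```text
[0.55745591 0.0035481  0.15226958] [ 3.14156458e+00 -1.05005895e-03  8.51245824e-02] 0.08501107485346052 [ 0.06664026 -0.90469309  0.24800597]
```

View pics/g7.png

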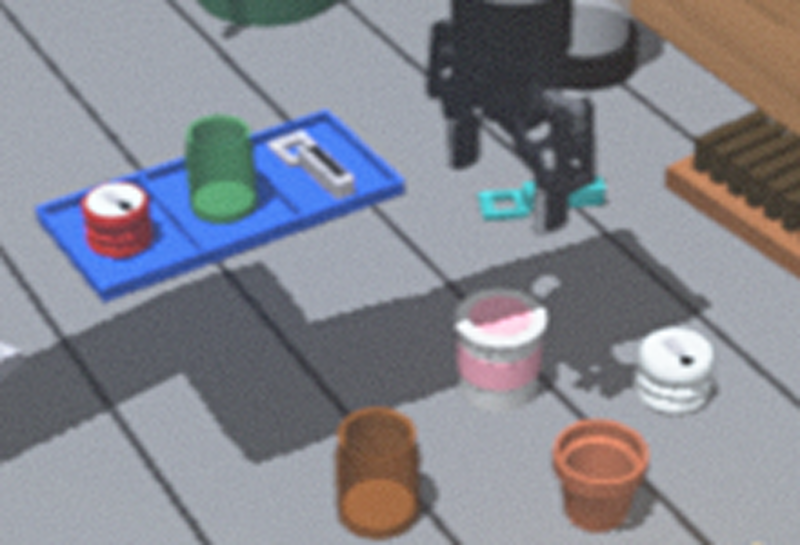

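The blue kit is complete, with the opener lying flat in its bay. Now the tub.

arm_command:
  commands: "0 0 0.25 0 0 0 85; 0 0 0.25 0 0 0 85; 0 0 0.2 0 0 0 85; 0 0 0.2 0 0 0 85; 0 0 0.15 0 0 0 85; 0 0 0.1 0 0 0 85; 0 0 0 0 0 0 85; 0 0 0 0 0 0 85"
  newtons: 25

```text
clock: 25.5
position: [0.5579, 0.0036, 0.0141]
ee_rot: [3.142, -0.001, 0.083]
wrist_force: [0.1, 0.1, 0.6]
opening: 0.0845
gripper_force: 0.0
```

arm_command:
  commands: "0 0 0 0 0 0 40; 0 0 0 0 0 0 40; 0 0 0 0 0 0 40; 0 0 0 0 0 0 40; 0 0 0 0 0 0 40; 0 0 0 0 0 0 40"
  newtons: 25

```text
clock: 26.1
position: [0.5582, 0.0036, 0.0147]
ee_rot: [3.141, -0.002, 0.083]
wrist_force: [-0.5, -0.6, 5.6]
opening: 0.0589
gripper_force: 24.5
```

arm_command:
  commands: "0 0 -0.1 0 0 0 40; 0 0 -0.2 0 0 0 40; 0 0 -0.2 0 0 0 40; 0 0 -0.2 0 0 0 40; 0 0 -0.2 0 0 0 40; 0 0 0 0 0 0 40"

```text
clock: 26.7
position: [0.5595, 0.0035, 0.1253]
ee_rot: [3.141, -0.008, 0.082]
wrist_force: [0.4, 0.1, 0.3]
opening: 0.0588
gripper_force: 25.9
```

arm_command:
  commands: "-0.106 0.305 0 0 0 0 40; -0.106 0.305 0 0 0 0 40; -0.106 0.305 0 0 0 0 40; -0.106 0.305 0 0 0 0 40; -0.106 0.305 0 0 0 0 40; -0.106 0.305 0 0 0 0 40; -0.106 0.305 0 0 0 0 40; -0.106 0.305 0 0 0 0 40"

```text
clock: 27.5
position: [0.4788, -0.2977, 0.1206]
ee_rot: [-3.14, 0.001, 0.082]
wrist_force: [0.1, -0.3, 0.1]
opening: 0.0584
gripper_force: 26.0
```

arm_command:
  commands: "0 0 0 0 0 0 40; 0 0 0.15 0 0 0 40; 0 0 0.2 0 0 0 40; 0 0 0.15 0 0 0 40; 0 0 0.1 0 0 0 40; 0 0 0 0 0 0 40"

```text
clock: 28.1
position: [0.4788, -0.2952, 0.0475]
ee_rot: [-3.139, 0.004, 0.083]
wrist_force: [0.0, 0.1, -0.8]
opening: 0.0587
gripper_force: 26.0
```

```bash
python3 - <<'E'
from h import *
S=get_image("side");T=get_image("top");s=state();print(s['position'],s['ee_rot'],s['opening'],s['wrist_force'])
o=np.zeros((480,800,3),np.uint8);o[:,:480]=cv2.resize(S[220:380,260:420,::-1],(480,480),interpolation=cv2.INTER_CUBIC)
o[:320,480:]=cv2.resize(T[110:270,320:480,::-1],(320,320),interpolation=cv2.INTER_CUBIC)
cv2.imwrite("pics/g8.png",o)
E
```

```text
[ 0.48023789 -0.29636301  0.04958882] [-3.14141627e+00 -4.85181673e-05  8.26663796e-02] 0.05887500849175887 [-1.24678027 -0.77648874  0.26721537]
```

View pics/g8.png

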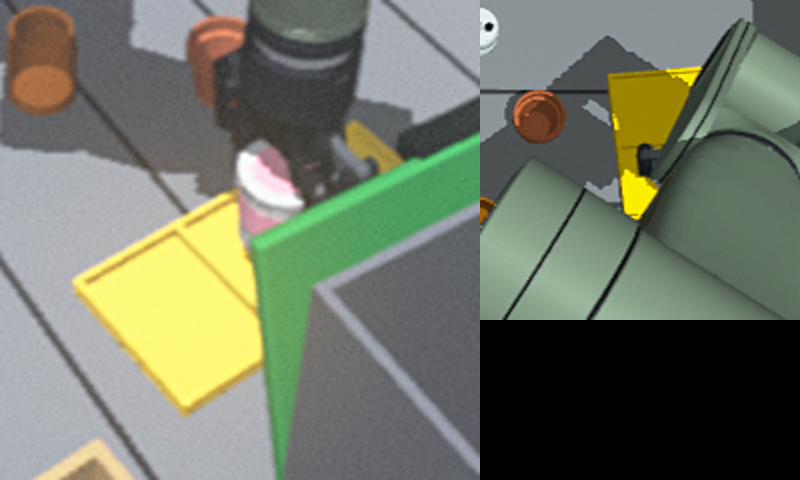

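The tub is over the middle bay and the pot is clear, so I'll lower it.

arm_command:
  commands: "0 0 0.06 0 0 0 40; 0 0 0.06 0 0 0 40; 0 0 0.05 0 0 0 40; 0 0 0.03 0 0 0 40; 0 0 0.02 0 0 0 40; 0 0 0.01 0 0 0 40; 0 0 0 0 0 0 40; 0 0 0 0 0 0 40"

```text
clock: 29.0
position: [0.4802, -0.2967, 0.022]
ee_rot: [3.141, -0.0, 0.082]
wrist_force: [-0.7, 0.2, -0.8]
opening: 0.0587
gripper_force: 26.0
```

arm_command:
  commands: "0 0 0.01 0 0 0 40; 0 0 0.008 0 0 0 40; 0 0 0 0 0 0 40; 0 0 0 0 0 0 40"

```text
clock: 29.4
position: [0.48, -0.2966, 0.0197]
ee_rot: [-3.142, -0.0, 0.082]
wrist_force: [-0.1, 0.2, -1.1]
opening: 0.0586
gripper_force: 26.0
```

arm_command:
  commands: "0 0 0.008 0 0 0 40; 0 0 0 0 0 0 40; 0 0 0 0 0 0 65; 0 0 0 0 0 0 76; 0 0 0 0 0 0 76; 0 0 0 0 0 0 76; 0 0 -0.1 0 0 0 76; 0 0 -0.2 0 0 0 76"

```text
clock: 30.2
position: [0.4789, -0.2959, 0.0542]
ee_rot: [-3.139, 0.003, 0.082]
wrist_force: [0.2, 0.8, 0.1]
opening: 0.0759
gripper_force: 0.0
```

arm_command:
  commands: "0 0 -0.25 0 0 0 76; 0 0 -0.3 0 0 0 80; 0 0 -0.28 0 0 0 85; 0.208 -0.224 0 0 0 0 85; 0.208 -0.224 0 0 0 0 85; 0.208 -0.224 0 0 0 0 85; 0.208 -0.224 0 0 0 0 85; 0.208 -0.224 0 0 0 0 85"

```text
clock: 31.0
position: [0.5941, -0.1512, 0.1555]
ee_rot: [3.141, -0.001, 0.082]
wrist_force: [-0.4, -0.7, 0.7]
opening: 0.085
gripper_force: 0.0
```

arm_command:
  commands: "0.208 -0.224 0 0 0 0 85; 0.208 -0.224 0 0 0 0 85; 0.208 -0.224 0 0 0 0 85; 0 0 0 0 0 0 85; 0 0 0 0 0 0 85"

```text
clock: 31.5
position: [0.6613, -0.0654, 0.1548]
ee_rot: [3.141, 0.0, 0.084]
wrist_force: [0.5, 0.2, 0.2]
opening: 0.085
gripper_force: 0.0
```

```bash
python3 - <<'E'
from h import *
S=get_image("side");T=get_image("top");s=state();print(s['position'],s['ee_rot'],s['opening'],s['wrist_force'])
o=np.zeros((480,800,3),np.uint8);o[:,:480]=cv2.resize(S[150:350,250:450,::-1],(480,480),interpolation=cv2.INTER_CUBIC)
o[:320,480:]=cv2.resize(T[110:270,320:480,::-1],(320,320),interpolation=cv2.INTER_CUBIC)
cv2.imwrite("pics/g9.png",o)
E
```

```text
[ 0.6606482  -0.0666558   0.15477946] [3.14125512e+00 3.55062200e-04 8.17577027e-02] 0.0850514924080876 [ 0.11519664 -0.40253506  0.40265293]
```

View pics/g9.png

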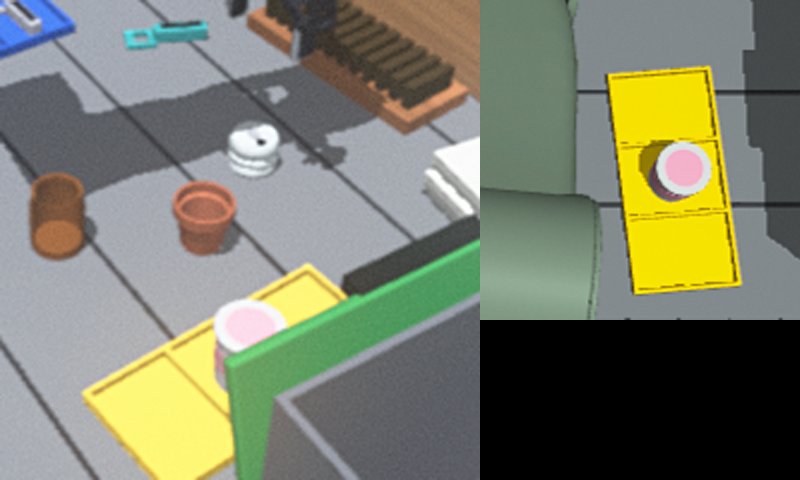

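The tub stands in the yellow middle bay. Now I'll pick up the silver can.

arm_command:
  commands: "0 0 0.25 0 0 0 85; 0 0 0.25 0 0 0 85; 0 0 0.25 0 0 0 85; 0 0 0.2 0 0 0 85; 0 0 0.15 0 0 0 85; 0 0 0.09 0 0 0 85; 0 0 0 0 0 0 85; 0 0 0 0 0 0 85"
  newtons: 20

```text
clock: 32.4
position: [0.6616, -0.0665, 0.0125]
ee_rot: [3.141, -0.001, 0.082]
wrist_force: [-0.1, 0.2, 0.1]
opening: 0.0851
gripper_force: 0.0
```

arm_command:
  commands: "0 0 0 0 0 0 40; 0 0 0 0 0 0 40; 0 0 0 0 0 0 40; 0 0 0 0 0 0 40; 0 0 0 0 0 0 40; 0 0 0 0 0 0 40"

```text
clock: 33.0
position: [0.662, -0.066, 0.0128]
ee_rot: [3.141, -0.002, 0.082]
wrist_force: [-0.9, -0.7, 5.8]
opening: 0.0524
gripper_force: 21.5
```

arm_command:
  commands: "0 0 -0.1 0 0 0 40; 0 0 -0.2 0 0 0 40; 0 0 -0.2 0 0 0 40; 0 0 -0.2 0 0 0 40; 0 0 -0.2 0 0 0 40; 0 0 0 0 0 0 40"

```text
clock: 33.6
position: [0.6636, -0.0661, 0.124]
ee_rot: [3.14, -0.008, 0.082]
wrist_force: [0.9, 0.6, 0.1]
opening: 0.0518
gripper_force: 21.1
```

arm_command:
  commands: "-0.116 0.224 0 0 0 0 40; -0.116 0.224 0 0 0 0 40; -0.116 0.224 0 0 0 0 40; -0.116 0.224 0 0 0 0 40; -0.116 0.224 0 0 0 0 40; -0.116 0.224 0 0 0 0 40; -0.116 0.224 0 0 0 0 40; -0.116 0.224 0 0 0 0 40"

```text
clock: 34.4
position: [0.5669, -0.2901, 0.1185]
ee_rot: [-3.14, 0.001, 0.082]
wrist_force: [-0.6, -0.6, -0.6]
opening: 0.0523
gripper_force: 21.2
```

arm_command:
  commands: "0 0 0 0 0 0 40; 0 0 0.15 0 0 0 40; 0 0 0.2 0 0 0 40; 0 0 0.2 0 0 0 40; 0 0 0.1 0 0 0 40; 0 0 0.08 0 0 0 40; 0 0 0.06 0 0 0 40; 0 0 0 0 0 0 40"

```text
clock: 35.2
position: [0.5679, -0.289, 0.0242]
ee_rot: [-3.141, 0.001, 0.082]
wrist_force: [-0.3, 0.5, -0.2]
opening: 0.0525
gripper_force: 21.2
```

arm_command:
  commands: "0 0 0.03 0 0 0 40; 0 0 0 0 0 0 40; 0 0 0 0 0 0 40"

```text
clock: 35.5
position: [0.5683, -0.2895, 0.0217]
ee_rot: [3.141, -0.001, 0.082]
wrist_force: [-0.6, -0.4, 0.1]
opening: 0.0521
gripper_force: 21.2
```

arm_command:
  commands: "0 0 0.015 0 0 0 40; 0 0 0.015 0 0 0 40; 0 0 0.008 0 0 0 40; 0 0 0 0 0 0 40; 0 0 0 0 0 0 40"

```text
clock: 36.0
position: [0.5679, -0.2894, 0.0169]
ee_rot: [-3.142, 0.0, 0.082]
wrist_force: [-0.4, 0.1, 2.7]
opening: 0.0524
gripper_force: 21.3
```

arm_command:
  commands: "0 0 0 0 0 0 60; 0 0 0 0 0 0 70; 0 0 0 0 0 0 70; 0 0 0 0 0 0 70; 0 0 -0.1 0 0 0 70; 0 0 -0.3 0 0 0 70; 0 0 -0.4 0 0 0 70; 0 0 -0.4 0 0 0 70"

```text
clock: 36.8
position: [0.5677, -0.2892, 0.1627]
ee_rot: [-3.141, 0.0, 0.082]
wrist_force: [1.3, -0.1, -0.0]
opening: 0.0702
gripper_force: 0.0
```

arm_command:
  commands: "-0.15 -0.2 -0.1 0 0 0 70; -0.15 -0.2 -0.1 0 0 0 70; -0.15 -0.2 -0.1 0 0 0 70; -0.15 -0.2 -0.1 0 0 0 70; -0.15 -0.2 -0.1 0 0 0 70; -0.15 -0.2 -0.1 0 0 0 70; -0.15 -0.2 -0.1 0 0 0 70; 0 0 0 0 0 0 70"

```text
clock: 37.6
position: [0.4271, -0.1305, 0.2472]
ee_rot: [3.141, -0.003, 0.084]
wrist_force: [1.0, -0.9, 1.2]
opening: 0.0697
gripper_force: 0.0
```

```bash
python3 - <<'E'
from h import *
S=get_image("side");T=get_image("top");s=state();print(s['position'],s['clock'],s['wrist_force'])
o=np.zeros((600,800,3),np.uint8);o[:400,:]=cv2.resize(T[90:270,120:480,::-1],(800,400),interpolation=cv2.INTER_CUBIC)
o[400:,:260]=cv2.resize(S[120:220,160:290,::-1],(260,200));o[400:,300:560]=cv2.resize(S[230:360,270:439,::-1],(260,200));cv2.imwrite("pics/g10.png",o)
E
```

```text
[ 0.42882502 -0.13226502  0.24578583] 37.7 [0.06391939 0.2578251  0.86576002]
```

View pics/g10.png

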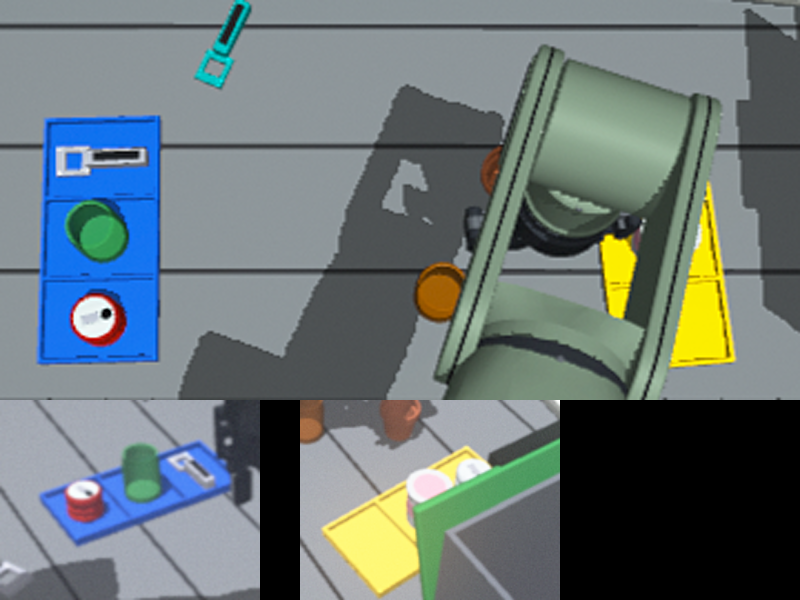

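The blue kit is correct: the opener lies flat, the jar is in the middle and the red can is in the near bay. In the side view the silver can and the tub stand in their yellow bays, and the amber jar and pot are standing. I'm handing in the job.

```bash
python3 -c "
from station import *
print(job_done())"
```

```text
the job is handed in; nothing more can be done
None
```

Both kits are made up in their trays as asked, the amber jar and clay pot still stand where they were, and the job was handed in at about 38 s on the robot's clock.

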